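# Stack the red wax tub on its bottom tub

### The arm

A 7-joint arm with a two-finger parallel gripper is mounted at the origin on the work surface. World frame = base frame: x ahead of the robot, y to its left, z up, the work surface at z = 0. Lengths are in m, angles in rad, forces in N, time in s.
With the tool pointing down it reaches from about 0.4 to 0.875 m from the base axis. Payload 19.3 kg.
Tool frame: the origin (TCP) lies where the fingers leave the gripper's body, on its centre line; the fingertips stand 73 mm ahead of it and the grasp point (between the pads) lies 54 mm ahead of it; y points along the fingers, z is the direction in which the jaws open and shut, and the axes are right-handed (so a half turn about y gives the same grasp; the last joint's range is limited). The gripper opens to 85 mm and grips with 20 to 120 N. Pads are 22 mm wide; open, the fingers measure 114 mm over their backs; the gripper's body (76 mm by 85 mm) begins 54 mm behind the grasp point. The pads swing forward as they close: fully open they stand 13 mm farther back than shut.
Start: joints at [-1.281, 0.521, -0.036, 1.599, 0.021, 1.021, -0.113], TCP at [0.22, 0.585, 0.304] pointing down, gripper open.
Joint ranges: [-2.91, 2.91], [-0.3, 2.13], [-1.5, 1.42], [0.17, 2.43], [-1.26, 4.41], [0.16, 1.93], [-2.52, 2.52]. Speed limits (rad/s): [1.89, 1.89, 2.39, 2.39, 3.01, 3.01, 3.01].

### API

Orientations are given as a rotation vector (axis times angle).
In Python, from station import ctrl gives the robot as it stands.
- The arm moves only by the tool move_arm, never from a script. Its argument "rows" is text: rows parted by semicolons, each of 5 numbers parted by spaces: the closure, from 0 (fully open) to 1 (shut), then the shift along the world's x, y, z in m, then the turn about the world's z in degrees. A call has 1 to 8 rows; each row is the pose to reach, as a shift and turn from the pose commanded when the call began; what a row does not reach only later rows make up. A row lasts 1/12 s, in which the tool goes at most 41.7 mm and 7.16 degrees, less where a joint would pass 70% of its speed; a pose out of reach is approached as far as the arm can. A call with a gripper value outside its range is refused whole. The fingers move at their own pace and stop on an object; "force" is the grip in N (left out, the last holds). Time passes only in rows, so rows that repeat a pose let the fingers close. It gives the time, the measured TCP pose, the force and the opening at its end, in the units of the state.
- ctrl.get_obs(): the state, without advancing time (a new reading comes with each control period).
- ctrl.snapshot(name): name is "side" or "top" or "wrist"; returns (picture, depth): 400x640x3 uint8, red, green, blue; 400x640 float32, m along the optical axis (not along the pixel's ray), 0 where there is no reading.
- ctrl.calibration(name): a dict with "mtx" (3x3 intrinsics, pixels), "T" (4x4, takes a point from camera to world coordinates). Camera axes: x right, y up, looking along -z (the intrinsics and any distortion apply to the point x, -y, -z); pixel columns grow to the right and rows downward; lengths in m; the calibration is good to about 2 mm. The wrist camera is an equidistant fisheye: a pixel r from the principal point sees the ray r / f radians off the axis. A picture is of the moment at which its call begins: read the wrist's pose just before it. calibration takes no time and is no camera call; for the wrist camera it gives the pose at the moment of the call.
- ctrl.sign_off(): hands the job in, once; it reports no verdict.
The state is a dict: "t": time; "joints": joint angles; "joint_velocities": joint speeds; "effort": joint torques, N m; "position": TCP position; "eef_rot": TCP orientation; "wrist_force": force on the tool from outside, world axes, zero at the start; "ft_torque": the same for the moment, N m; "opening": finger opening in m.
Only numpy, scipy, OpenCV 4.12 (cv2) and the standard library are available. Lean on these libraries where they do the work, as an engineer would, in place of code of your own. Each camera call takes 0.05 s, during which the arm holds its last target.

### The job

Pick up the white tub of red wax by its handle and stack it on the grey bottom tub, turned so that its two yellow lugs drop fully home into the two yellow notches. Keep it upright, set it down rather than dropping it, and leave the green and blue wax tubs where they stand.

Things in the scene. Friction and masses are not known exactly. Their poses are not given: they have to be found in the camera images.
- red_tub: White tub of RED wax, 120 x 86 mm, 0.26-0.48 kg, loose. Origin: centre, at foot level; x lengthwise, z up. Stands on two yellow lugs at x = +-47: 14 high, 36 along y, 14 along x, tapering 3 mm a side to the foot. Floor underside z = 14, rim z = 54, wax below z = 60. Bar handle along x over the middle: 120 long, 14 wide in y, z = 84 to 100, end posts; pinch its middle across y.
- bottom_tub: Grey tub, no handle, low red wax inside, 132 x 92 x 45 mm high, fixed. Origin: centre of underside, on the table; x lengthwise, z up. A yellow-floored notch in each end wall: x = +-46 to +-60, 50 wide in y, cut 18 deep from the rim, open inwards. Lugs home (length axes parallel, either way round): 6 mm play each way, red tub's origin 31 above this one; lugs on the rim: 45.
- green_tub: Same white tub as the red one, same size, handle and frame, but full of GREEN wax; loose. Leave it alone.
- blue_tub: Same white tub as the red one, same size, handle and frame, but full of BLUE wax; loose. Leave it alone.
Not all that is in view belongs to the job. What is shaped like the red_tub but pink is not meant.

How it is judged:
By the outcome, as a careful person would: the job done as asked, in the order asked, and still so for the second after the job is handed in, with the robot touching nothing.
It also fails if it takes over 48 s, if anything falls off the work surface, if the arm or the gripper's body presses on something with over 40 N, if the wrist force passes 120 N, or if a joint passes its speed limit or range.

## Working session

There is one attempt and no reset: what is moved stays moved. The work goes in short steps, Python scripts to look and compute and a tool call to move; the robot and the scene stay as the last step left them, time stands still between calls to the robot, and variables do not carry over. Pictures are saved under pics/ and viewed, and the job is handed in when it is done.

Besides the shell and the picture viewer there is one more tool, called after ">>>" as name(argument=value, ...), one argument or row to a line, values as JSON. move_arm: Moves the arm, as the interface text tells. Its arguments: {"type":"object","properties":{"rows":{"type":"string"},"force":{"type":"number"}},"required":["rows"]}

```bash
mkdir -p pics; ls; python3 - <<'E'
from station import ctrl
import cv2,numpy as np
o=ctrl.get_obs(); print({k:np.round(v,3).tolist() for k,v in o.items()})
for n in ["top","side","wrist"]:
    c=ctrl.calibration(n); print(n,np.round(c["mtx"],1).tolist(),np.round(c["T"],3).tolist(), [k for k in c])
    p,d=ctrl.snapshot(n); cv2.imwrite(f"pics/{n}0.png",p[:,:,::-1]); np.save(f"{n}0.npy",d)
E
```

```text
pics
{'t': 0.0, 'joints': [-1.281, 0.522, -0.036, 1.6, 0.021, 1.021, -0.113], 'joint_velocities': [-0.001, -0.001, -0.0, 0.001, -0.001, 0.001, 0.0], 'effort': [-0.003, -92.712, 1.979, -36.994, 0.018, 0.008, 0.0], 'position': [0.22, 0.585, 0.303], 'eef_rot': [-1.553, 0.282, -0.282], 'wrist_force': [0.324, -0.263, -1.082], 'ft_torque': [0.021, -0.013, 0.016], 'opening': 0.085}
top [[366.0, 0.0, 325.2], [0.0, 366.0, 195.1], [0.0, 0.0, 1.0]] [[-0.072, 0.977, -0.201, 0.405], [-0.997, -0.069, 0.02, -0.005], [0.005, 0.202, 0.979, 0.75], [0.0, 0.0, 0.0, 1.0]] ['mtx', 'T']
side [[423.1, 0.0, 321.3], [0.0, 423.1, 204.3], [0.0, 0.0, 1.0]] [[0.693, 0.462, -0.554, 0.092], [-0.721, 0.461, -0.518, -0.462], [0.016, 0.758, 0.652, 0.606], [0.0, 0.0, 0.0, 1.0]] ['mtx', 'T']
wrist [[309.7, 0.0, 323.0], [0.0, 309.7, 201.8], [0.0, 0.0, 1.0]] [[0.352, -0.897, -0.268, 0.151], [0.936, 0.337, 0.101, 0.61], [-0.0, -0.287, 0.958, 0.374], [0.0, 0.0, 0.0, 1.0]] ['mtx', 'T']
```

View pics/top0.png

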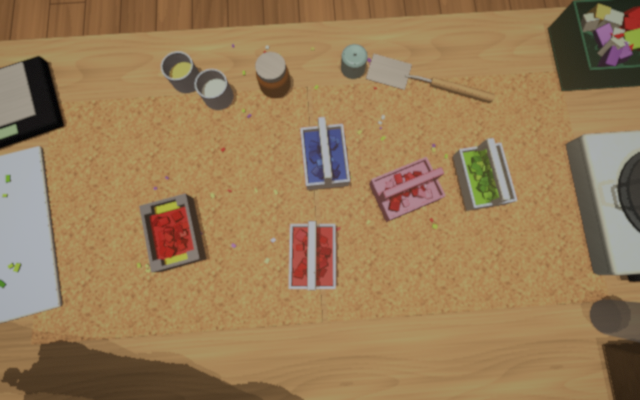

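View pics/side0.png

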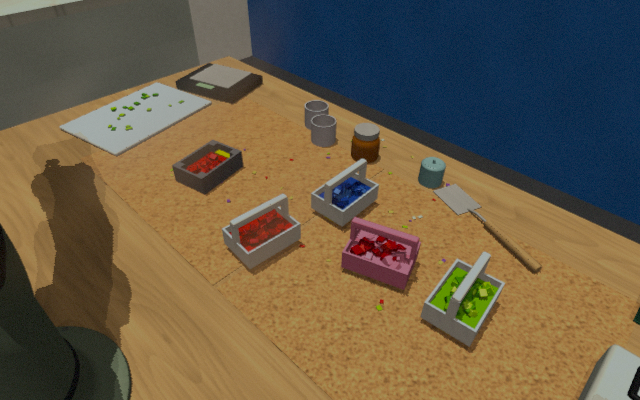

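View pics/wrist0.png

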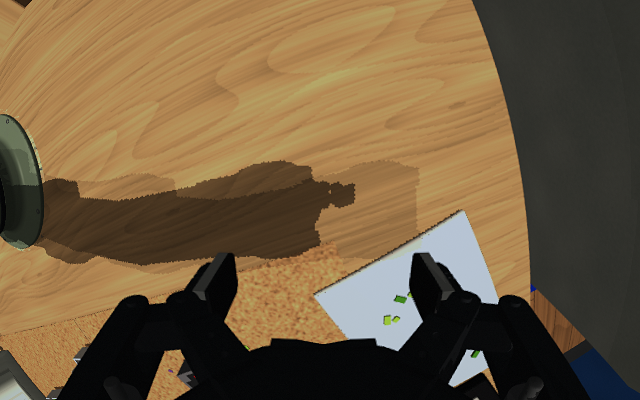

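The tub that fits is white-framed with red wax, at top px (312,256). The others are pink with red wax (407,188), blue (326,155) and green (486,175). The grey bottom tub is at (171,232). I'll confirm in a crop and measure.

```bash
cat > h.py <<'E'
import numpy as np,cv2
from station import ctrl
def cloud(n,d):
    c=ctrl.calibration(n);K=c["mtx"];T=c["T"]
    v,u=np.mgrid[0:400,0:640].astype(float)
    P=np.stack([(u-K[0,2])/K[0,0]*d,-(v-K[1,2])/K[1,1]*d,-d],-1)
    return P@T[:3,:3].T+T[:3,3]
E
python3 - <<'E'
from h import *
p=cv2.imread("pics/top0.png")
c=np.hstack([cv2.resize(p[210:300,275:350],None,fx=5,fy=5,interpolation=cv2.INTER_CUBIC)[:450,:375],cv2.resize(p[185:275,130:215],None,fx=5,fy=5,interpolation=cv2.INTER_CUBIC)])
cv2.imwrite("pics/c1.png",c)
for n in["top","side"]:
    d=np.load(n+"0.npy");W=cloud(n,d);img=cv2.imread(f"pics/{n}0.png")
    boxes={"red":(285,340,215,295),"grey":(135,205,190,275)} if n=="top" else {"red":(218,305,190,270),"grey":(168,248,135,195)}
    for k,(a,b,e,f) in boxes.items():
        w=W[e:f,a:b].reshape(-1,3);dd=d[e:f,a:b].ravel()>0;w=w[dd]
        print(n,k,np.histogram(w[:,2],bins=np.arange(-.01,.115,.005)))
        def rect(m,l):
            q=w[m][:,:2].astype(np.float32)
            if len(q)>5:
                r=cv2.minAreaRect(q*1000);print(l,len(q),np.round(r[0],1),np.round(r[1],1),round(r[2],1),np.median(w[m][:,2]).round(4))
        rect(w[:,2]>.02,"all")
        if k=="red": rect(w[:,2]>.09,"handle");rect((w[:,2]>.045)&(w[:,2]<.062),"rim")
        else: rect((w[:,2]>.038),"rim")
E
```

```text
top red (array([   0,  219, 1136,    2,    0,    0,    1,   15,    4,  313,  754,
        342,  837,  202,    0,    4,    1,    0,    0,    0,    1,  205,
        342,    0]), array([-0.01 , -0.005,  0.   ,  0.005,  0.01 ,  0.015,  0.02 ,  0.025,
        0.03 ,  0.035,  0.04 ,  0.045,  0.05 ,  0.055,  0.06 ,  0.065,
        0.07 ,  0.075,  0.08 ,  0.085,  0.09 ,  0.095,  0.1  ,  0.105,
        0.11 ]))
all 3021 [434.4  13.1] [ 85.9 119. ] 85.8 0.0506
handle 548 [434.3  13.2] [ 12.6 118.5] 86.3 0.1004
rim 1381 [434.4  13.1] [ 85.9 119. ] 85.8 0.0524
top grey (array([   0,  322, 1774,   53,   70,   76,  757,  669,  795,  302,  396,
        705,    0,    0,    0,    0,    0,    0,    0,    0,    0,    0,
          0,    0]), array([-0.01 , -0.005,  0.   ,  0.005,  0.01 ,  0.015,  0.02 ,  0.025,
        0.03 ,  0.035,  0.04 ,  0.045,  0.05 ,  0.055,  0.06 ,  0.065,
        0.07 ,  0.075,  0.08 ,  0.085,  0.09 ,  0.095,  0.1  ,  0.105,
        0.11 ]))
all 3624 [499.  285.3] [132.9  93.9] 11.8 0.0325
rim 1178 [499.  285.3] [132.8  93.8] 11.9 0.0454
side red (array([   0, 1077, 2380,    0,
[... 320 characters left out ...]
.09 ,  0.095,  0.1  ,  0.105,
        0.11 ]))
all 3307 [436.4  13.3] [ 89.8 122.5] 85.6 0.0497
handle 532 [435.3  12.9] [ 15.7 119.9] 85.9 0.0989
rim 1443 [436.   13.6] [ 89.6 121.3] 85.8 0.0506
side grey (array([   0,  971, 1547,  112,  117,  126,  238,  385,  447,  255,  440,
        145,    0,    0,    0,    0,    0,    0,    0,    0,    0,    0,
          0,    0]), array([-0.01 , -0.005,  0.   ,  0.005,  0.01 ,  0.015,  0.02 ,  0.025,
        0.03 ,  0.035,  0.04 ,  0.045,  0.05 ,  0.055,  0.06 ,  0.065,
        0.07 ,  0.075,  0.08 ,  0.085,  0.09 ,  0.095,  0.1  ,  0.105,
        0.11 ]))
all 1910 [502.1 285.5] [136.7  96.6] 11.2 0.0336
rim 676 [501.4 285.3] [135.   96.6] 11.2 0.0439
```

View pics/c1.png

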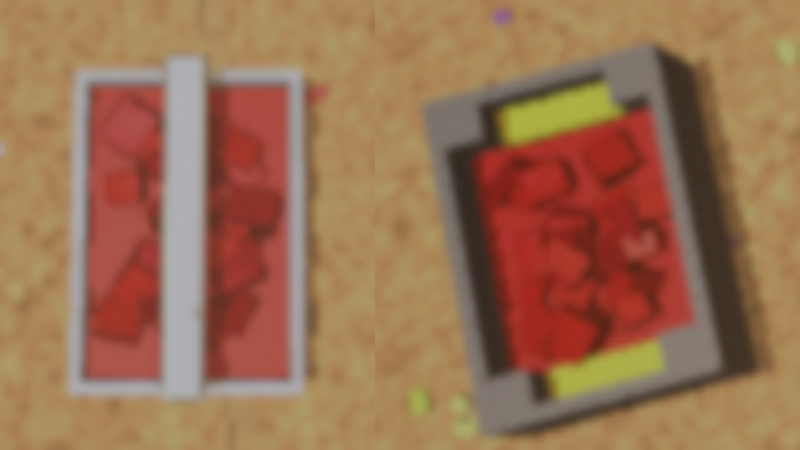

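Confirmed by the crop: white frame and bar handle, red wax. Now the moves.

```bash
python3 - <<'E'
from h import *
from scipy.spatial.transform import Rotation as R
o=ctrl.get_obs();M=R.from_rotvec(o["eef_rot"]).as_matrix();print(M.round(3));z=M[:,2];a=np.degrees(np.arctan2(z[1],z[0]));print("jaw heading",a,"turn to 86:",(86-a+90)%180-90, o["t"],o["position"])
print(np.array([.4346,.0132])-o["position"][:2])
E
```

```text
[[ 0.936 -0.     0.352]
 [-0.352 -0.001  0.936]
 [ 0.    -1.    -0.001]]
jaw heading 69.38421296716008 turn to 86: 16.61578703283992 0.15 [0.2200201  0.58478495 0.30346952]
[ 0.2145799  -0.57158495]
```

>>> move_arm(
  rows="0 0.022 -0.035 0 2; 0 0.045 -0.07 0 4; 0 0.067 -0.105 0 6; 0 0.09 -0.14 0 8; 0 0.112 -0.175 0 10; 0 0.135 -0.21 0 12; 0 0.157 -0.245 0 14; 0 0.18 -0.28 0 16.6",
  force=60,
)

```text
t: 0.82
position: [0.4005, 0.3032, 0.3039]
eef_rot: [-1.57, 0.054, -0.054]
wrist_force: [0.4, 0.2, -0.2]
opening: 0.0852
```

>>> move_arm(
  rows="0 0.008 -0.038 0 0; 0 0.015 -0.076 0 0; 0 0.022 -0.114 0 0; 0 0.028 -0.152 0 0; 0 0.032 -0.19 0 0; 0 0.0345 -0.228 -0.02 0; 0 0.0346 -0.262 -0.05 0; 0 0.0346 -0.2916 -0.07 0",
)

```text
t: 1.48
position: [0.4343, 0.012, 0.2332]
eef_rot: [-1.57, 0.054, -0.056]
wrist_force: [2.4, 1.3, -1.3]
opening: 0.0856
```

>>> move_arm(
  rows="0 0 0 0 0;0 0 0 0 0;0 0 0 0 0",
)

```text
t: 1.73
position: [0.4347, 0.0137, 0.234]
eef_rot: [-1.57, 0.055, -0.055]
wrist_force: [-0.5, 0.1, 0.6]
opening: 0.0857
```

```bash
python3 - <<'E'
from h import *
from scipy.spatial.transform import Rotation as R
p,d=ctrl.snapshot("wrist");cv2.imwrite("pics/w1.png",p[:,:,::-1])
p,d=ctrl.snapshot("side");cv2.imwrite("pics/s1.png",p[:,:,::-1])
o=ctrl.get_obs();z=R.from_rotvec(o["eef_rot"]).as_matrix();print(z.round(3));z=z[:,2];print(np.degrees(np.arctan2(z[1],z[0])),o["t"],o["position"],o["joints"],o["wrist_force"])
E
```

```text
[[ 0.998  0.001  0.069]
 [-0.069  0.     0.998]
 [ 0.001 -1.     0.   ]]
86.06320876290711 1.8333 [0.4348737  0.01447173 0.23435959] [-0.24009461  0.33216551  0.08653666  2.15164839 -0.04652362  0.65852884
  1.38059854] [-0.12692192  1.04185214  0.82803766]
```

View pics/w1.png

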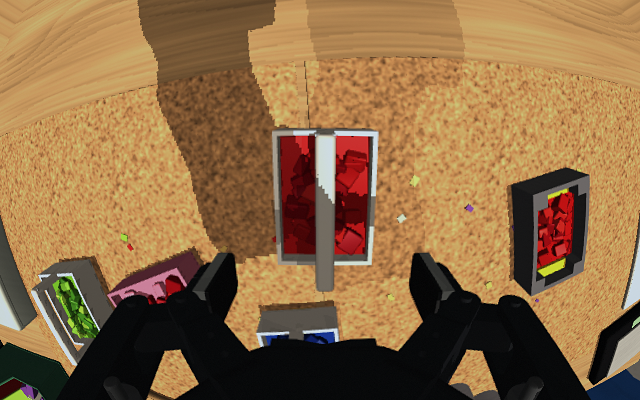

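View pics/s1.png

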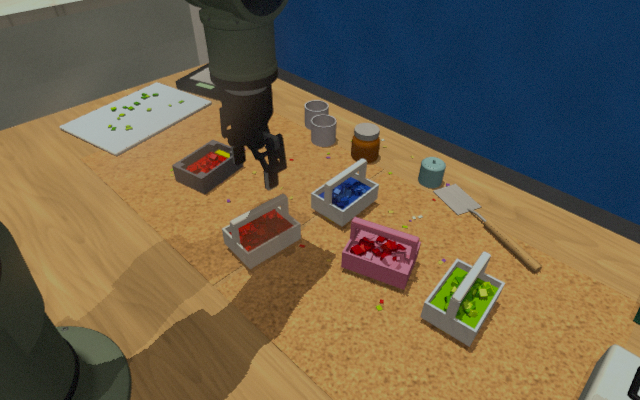

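The handle sits at column 325, centred between the pads (about 325), and the tips are above it in the side view. Descending.

>>> move_arm(
  rows="0 0 0 -0.025 0;0 0 0 -0.05 0;0 0 0 -0.07 0;0 0 0 -0.082 0;0 0 0 -0.0875 0;0 0 0 -0.0875 0;0 0 0 -0.0875 0",
)

```text
t: 2.42
position: [0.4349, 0.014, 0.147]
eef_rot: [-1.57, 0.054, -0.055]
wrist_force: [0.8, 0.4, 0.8]
opening: 0.0855
```

```bash
python3 - <<'E'
from h import *
p,d=ctrl.snapshot("wrist");cv2.imwrite("pics/w2.png",p[:,:,::-1])
p,d=ctrl.snapshot("side");cv2.imwrite("pics/s2.png",cv2.resize(p[130:290,180:380],None,fx=4,fy=4)[:600,:,::-1])
E
```

```text
(no output)
```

View pics/w2.png

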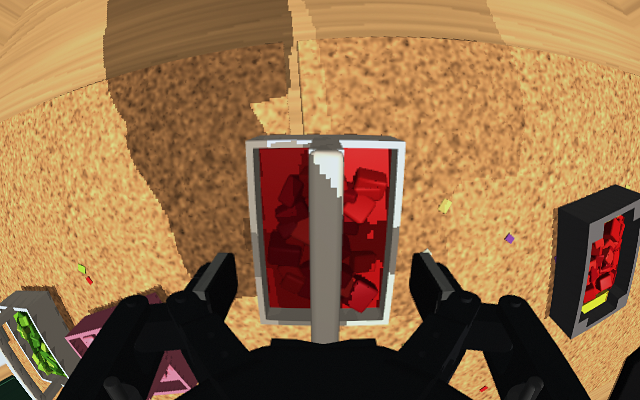

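View pics/s2.png

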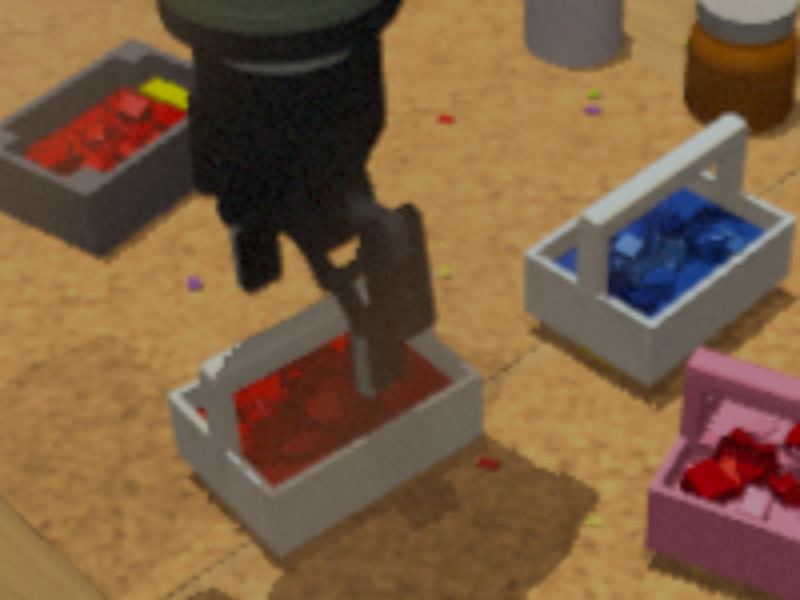

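The fingers straddle the middle of the handle, so I'll close on it.

>>> move_arm(
  rows="1 0 0 0 0;1 0 0 0 0;1 0 0 0 0;1 0 0 0 0;1 0 0 0 0;1 0 0 0 0;1 0 0 0 0;1 0 0 0 0",
  force=80,
)

```text
t: 3.18
position: [0.4346, 0.0138, 0.1466]
eef_rot: [-1.57, 0.055, -0.055]
wrist_force: [-1.6, 2.3, 7.0]
opening: 0.0126
```

>>> move_arm(
  rows="1 0 0 0 0;1 0 0 0 0;1 0 0 0.005 0;1 0 0 0.012 0;1 0 0 0.02 0;1 0 0 0.03 0;1 0 0 0.03 0",
)

```text
t: 3.77
position: [0.4351, 0.0135, 0.1782]
eef_rot: [-1.57, 0.053, -0.057]
wrist_force: [0.8, 0.3, -3.7]
opening: 0.0125
```

>>> move_arm(
  rows="1 0 0 0.02 0;1 0 0 0.04 0;1 0 0.02 0.06 0;1 0.01 0.045 0.075 1;1 0.02 0.075 0.08 3;1 0.03 0.105 0.08 5;1 0.04 0.135 0.08 8;1 0.045 0.165 0.08 10",
)

```text
t: 4.43
position: [0.4802, 0.18, 0.2566]
eef_rot: [-1.569, -0.085, 0.083]
wrist_force: [0.6, -0.3, -3.8]
opening: 0.0127
```

>>> move_arm(
  rows="1 0.005 0.03 0 2;1 0.012 0.06 0 4;1 0.017 0.085 0 5.6;1 0.02 0.1 0 5.6;1 0.02 0.1072 0 5.6;1 0.02 0.1072 0 5.6;1 0.02 0.1072 0 5.6;1 0.02 0.1072 0 5.6",
)

```text
t: 5.1
position: [0.4996, 0.2844, 0.2564]
eef_rot: [-1.566, -0.158, 0.158]
wrist_force: [0.3, -0.2, -4.0]
opening: 0.0126
```

```bash
python3 - <<'E'
from h import *
from scipy.spatial.transform import Rotation as R
for n in["wrist","side","top"]:
    p,d=ctrl.snapshot(n);cv2.imwrite(f"pics/{n}3.png",p[:,:,::-1]);np.save(f"{n}3.npy",d)
o=ctrl.get_obs();z=R.from_rotvec(o["eef_rot"]).as_matrix()[:,2];print(np.degrees(np.arctan2(z[1],z[0])),o["t"],o["position"],o["joints"],o["wrist_force"],o["opening"])
for n,(a,b,e,f) in {"top":(110,240,150,300),"side":(140,280,60,220)}.items():
    d=np.load(n+"3.npy");W=cloud(n,d);w=W[e:f,a:b].reshape(-1,3);w=w[d[e:f,a:b].ravel()>0]
    print(n,np.histogram(w[:,2],bins=np.arange(0,.26,.01))[0])
E
```

```text
101.50992686596778 5.25 [0.49969304 0.28475166 0.25653595] [-0.61003665  0.4974465  -0.01539397  1.78189397  0.01003079  0.86236351
  1.1415904 ] [ 0.35157096  0.47040138 -4.92101475] 0.01298258309675463
top [10512   127   632   387   668     0     0     0     0     0     0     0
   104   197   406  1195  1148    47    52   104   353   314    30   124
    61]
side [8470  960 1042 1264  601    0    0    0    0    0    1   17  181  289
  322  778  562   69   81  161  304  105   71  169  150]
```

View pics/side3.png

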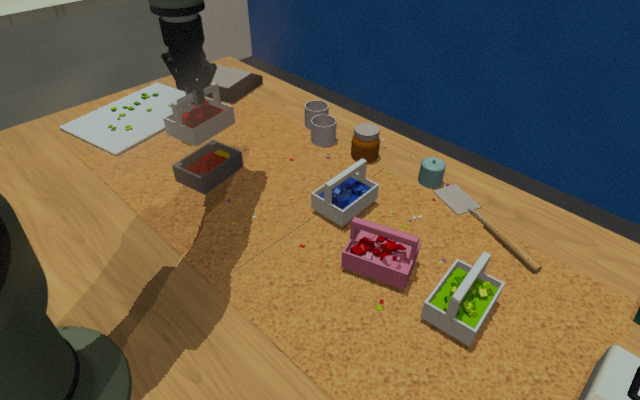

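View pics/top3.png

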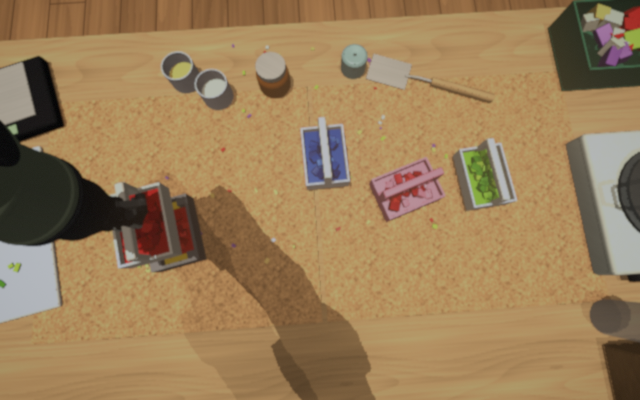

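View pics/wrist3.png

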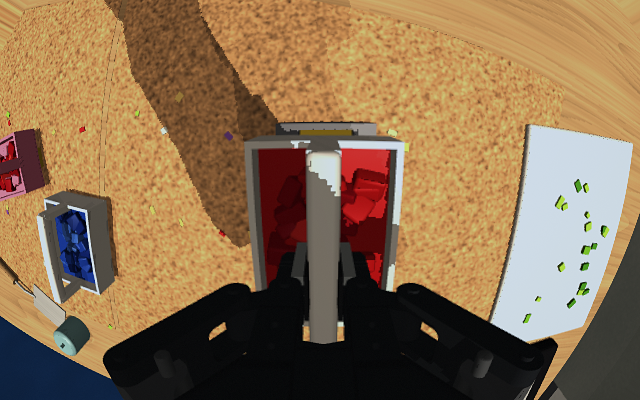

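Held level and carried over the bottom tub. Measuring the held tub's pose against the bottom tub before lowering.

```bash
python3 - <<'E'
from h import *
for n,(a,b,e,f) in {"top":(105,200,175,272),"side":(155,245,85,148)}.items():
    d=np.load(n+"3.npy");W=cloud(n,d)[e:f,a:b];im=cv2.imread(f"pics/{n}3.png")[e:f,a:b].astype(int)
    ok=(d[e:f,a:b]>0)
    sat=im.max(2)-im.min(2)
    rim=ok&(W[...,2]>.15)&(W[...,2]<.172)
    wh=rim&(sat<50)&(im.mean(2)>90)
    for l,m in(("body",ok&(W[...,2]>.12)&(W[...,2]<.172)),("white rim",wh&(W[...,2]>.158))):
        q=W[m];r=cv2.minAreaRect((q[:,:2]*1000).astype(np.float32));print(n,l,len(q),np.round(r[0],1),np.round(r[1],1),round(r[2],1))
    q=W[wh&(W[...,2]>.158)];A=np.c_[q[:,:2]-q[:,:2].mean(0),np.ones(len(q))];print("tilt",np.linalg.lstsq(A,q[:,2],rcond=None)[0])
    hd=ok&(W[...,2]>.198)&(W[...,2]<.214)&(sat<60)&(im.mean(2)>100);q=W[hd];r=cv2.minAreaRect((q[:,:2]*1000).astype(np.float32));print("handle",len(q),np.round(r[0],1),np.round(r[1],1),round(r[2],1))
E
```

```text
top body 3061 [498.6 283.5] [120.6  88. ] 11.5
top white rim 530 [498.6 283.6] [120.5  87.2] 11.4
tilt [-0.00314776  0.00385933  0.164255  ]
handle 398 [499.2 282.9] [120.8  13.4] 11.3
side body 2145 [500.7 282.9] [123.3  90.2] 11.4
side white rim 297 [500.3 282.9] [123.8  88. ] 10.3
tilt [ 0.00133544 -0.00669292  0.16272637]
handle 42 [500.6 283.5] [121.6  14.1] 11.9
```

>>> move_arm(
  rows="1 0.0007 0.002 -0.015 0.2;1 0.0007 0.002 -0.03 0.2;1 0.0007 0.002 -0.045 0.2;1 0.0007 0.002 -0.055 0.2;1 0.0007 0.002 -0.06 0.2;1 0.0007 0.002 -0.06 0.2;1 0.0007 0.002 -0.06 0.2",
)

```text
t: 5.83
position: [0.5005, 0.2877, 0.1968]
eef_rot: [-1.565, -0.161, 0.161]
wrist_force: [-0.4, 0.3, -4.3]
opening: 0.0126
```

```bash
python3 - <<'E'
from h import *
p,d=ctrl.snapshot("side");cv2.imwrite("pics/side4.png",cv2.resize(p[70:210,130:290],None,fx=4,fy=4,interpolation=cv2.INTER_CUBIC)[:,:,::-1])
np.save("side4.npy",d)
p,d=ctrl.snapshot("top");cv2.imwrite("pics/top4.png",cv2.resize(p[160:290,100:240],None,fx=4,fy=4,interpolation=cv2.INTER_CUBIC)[:,:,::-1])
o=ctrl.get_obs();print(o["position"],o["wrist_force"])
E
```

```text
[0.50057254 0.28785244 0.19717566] [-0.06574562 -0.3482085  -4.33586659]
```

View pics/side4.png

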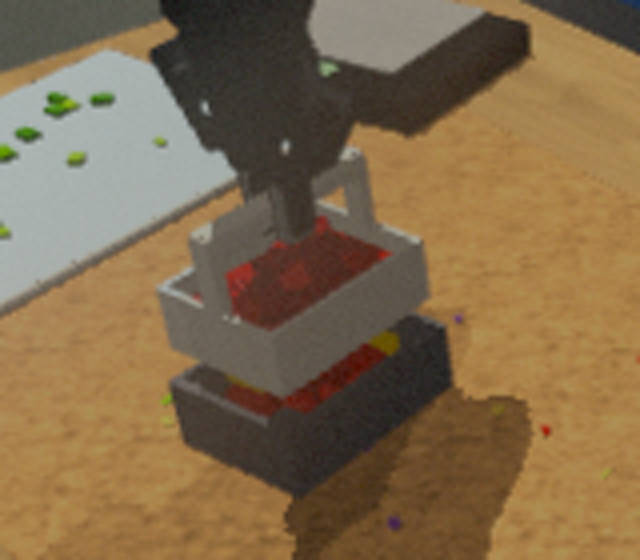

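View pics/top4.png

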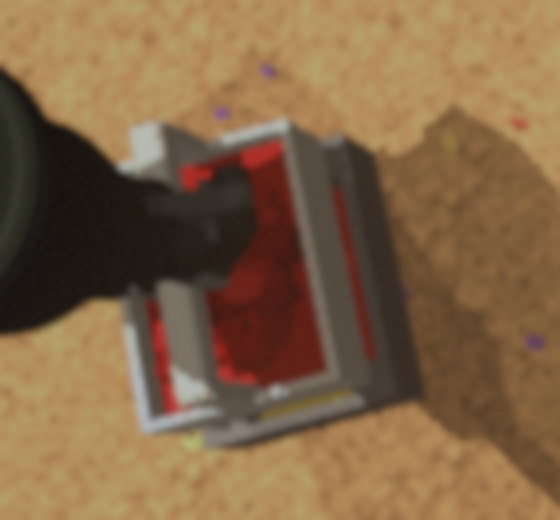

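Aligned, with the feet about 50 mm up. Lowering slowly.

>>> move_arm(
  rows="1 0 0 -0.003 0;1 0 0 -0.006 0;1 0 0 -0.009 0;1 0 0 -0.012 0;1 0 0 -0.0145 0;1 0 0 -0.0165 0;1 0 0 -0.0165 0;1 0 0 -0.0165 0",
)

```text
t: 6.6
position: [0.5002, 0.2877, 0.1798]
eef_rot: [-1.565, -0.161, 0.162]
wrist_force: [-0.9, 0.1, -4.3]
opening: 0.0122
```

>>> move_arm(
  rows="1 0 0 -0.001 0;1 0 0 -0.002 0;1 0 0 -0.0025 0;1 0 0 -0.0025 0",
)

```text
t: 6.93
position: [0.5003, 0.2881, 0.1777]
eef_rot: [-1.564, -0.162, 0.161]
wrist_force: [-2.5, 1.3, 3.8]
opening: 0.0127
```

Contact came at 0.1777, against an expected 0.1776 for home (0.191 if on the rim). Opening the gripper.

>>> move_arm(
  rows="0 0 0 0 0;0 0 0 0 0;0 0 0 0 0;0 0 0 0 0;0 0 0 0 0;0 0 0 0 0;0 0 0 0 0;0 0 0 0 0",
)

```text
t: 7.6
position: [0.5002, 0.2877, 0.1774]
eef_rot: [-1.565, -0.161, 0.161]
wrist_force: [0.6, 0.3, -0.9]
opening: 0.0853
```

>>> move_arm(
  rows="0 0 0 0.01 0;0 0 0 0.03 0;0 0 0 0.06 0;0 0 0 0.09 0;0 0 0 0.12 0;0 0 0 0.14 0;0 0 0 0.15 0;0 0 0 0.15 0",
)

```text
t: 8.27
position: [0.5007, 0.288, 0.33]
eef_rot: [-1.563, -0.164, 0.159]
wrist_force: [0.6, -0.2, -0.9]
opening: 0.0857
```

```bash
python3 - <<'E'
from h import *
for n in["wrist","side","top"]:
    p,d=ctrl.snapshot(n);cv2.imwrite(f"pics/{n}5.png",p[:,:,::-1]);np.save(f"{n}5.npy",d)
p=cv2.imread("pics/side5.png");cv2.imwrite("pics/side5c.png",cv2.resize(p[70:210,130:290],None,fx=4,fy=4,interpolation=cv2.INTER_CUBIC))
o=ctrl.get_obs();print(o["t"],o["position"],o["opening"],o["wrist_force"])
for n,(a,b,e,f) in {"side":(160,250,110,200)}.items():
    d=np.load(n+"5.npy");W=cloud(n,d)[e:f,a:b];w=W[d[e:f,a:b]>0]
    for l,lo,hi in(("handle",.12,.14),("rim",.078,.095)):
        q=w[(w[:,2]>lo)&(w[:,2]<hi)];r=cv2.minAreaRect((q[:,:2]*1000).astype(np.float32));print(l,len(q),np.round(r[0],1),np.round(r[1],1),round(r[2],1),np.percentile(q[:,2],[50,95]))
    print(np.histogram(w[:,2],bins=np.arange(.06,.15,.005)))
E
```

```text
8.4167 [0.4998837  0.28753357 0.3263816 ] 0.08515858605335694 [ 0.05259119 -0.23736481 -0.33026604]
handle 351 [501.5 286.8] [120.6  17. ] 11.7 [0.12885818 0.13189381]
rim 880 [502.4 287.3] [124.3  90.1] 11.5 [0.0818509  0.08714178]
(array([118, 146, 243, 412, 563,  89,  29,  32,  27,  25,  22,  79,  89,
       139, 123,   0,   0]), array([0.06 , 0.065, 0.07 , 0.075, 0.08 , 0.085, 0.09 , 0.095, 0.1  ,
       0.105, 0.11 , 0.115, 0.12 , 0.125, 0.13 , 0.135, 0.14 , 0.145]))
```

View pics/side5c.png

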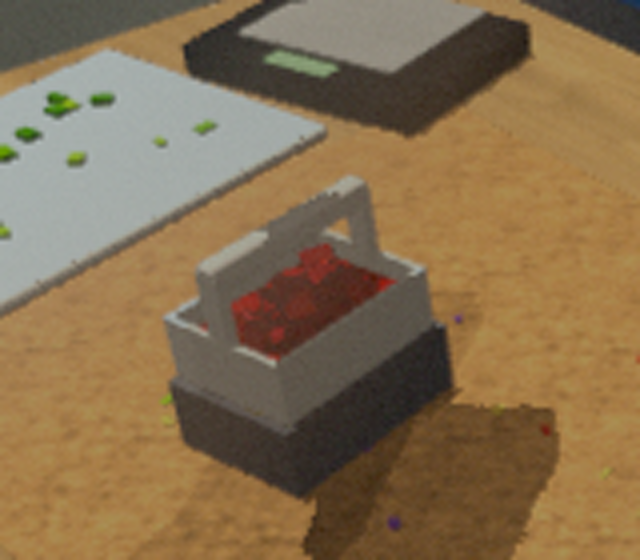

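View pics/top5.png

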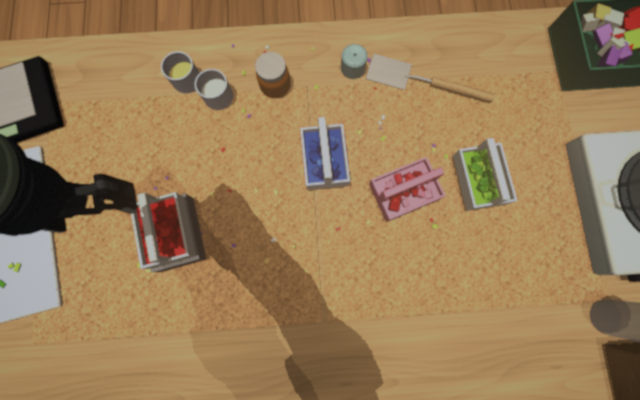

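The tub sits flush on the bottom tub: handle top at about 0.131 m and rim at 0.085 m, which match the home heights. The blue, green and pink tubs are where they were, and the gripper is clear. Handing in.

```bash
python3 -c "
from station import ctrl
print(ctrl.sign_off())"
```

```text
the job is handed in; nothing more can be done
None
```

The white tub of red wax is stacked on the grey bottom tub with its lugs home in the notches, and I handed the job in at about 8.4 s. I gripped it by the middle of the handle, turned it about 15.6°, lowered it slowly until it touched, then released it and pulled the gripper straight up.

- **Seating:** the tub touched down at a TCP height of 0.1777 m, against 0.1776 m expected for fully home and about 0.191 m for lugs resting on the rim. Afterwards the handle top was at about 0.131 m and the rim at 0.085 m, matching home.
- **Alignment:** the tub's heading is about 11.6°, against 11.2–11.9° for the bottom tub. Centres agree within about 2 mm, inside the 6 mm play.
- **Rest of the scene:** the blue, green and pink tubs had not visibly moved in the top view, and the gripper was open and about 150 mm above the stack.

No check failed. The two cameras differed by about 2 mm in x, so I compared tub positions within each camera's own view.

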